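Unclip the former tote and lay its lid on the cork mat

TASK

On the weaver's bench a grey tote of wooden formers stands on a sloped stand with its lid clipped down. Flip the two sprung steel clips fully off the lid, lift the lid away only after that, and lay it flat, handle up, in the middle of the cork mat: set it down, do not drop it, let go of it, and leave the tools and other things on the bench where they are.

Things in the scene. Friction and masses are not known exactly. Their poses are not given: they have to be found in the camera images.
- tote_rim (a point): Centre of the top rim plane of the grey plastic tote (160 x 160 mm outside, 80 mm deep, 4 mm walls), fixed on a steel stand so that it leans 30 degrees. z is the normal of rim and lid (30 degrees from vertical), x runs up the slope, y is level. The lid's plate rests on this plane. Steel clips stand on its +y and -y walls; nothing is above it.
- clip_a_tab (a point): Middle of the lid-side face of the thumb tab of the steel clip on the tote's +y wall. Closed: the tab is a plate 40 mm wide (tote x), 3 mm thick, standing along tote z from 10 to 50 mm above the rim plane (4 to 44 mm above the lid); this point is at 0, 86.5, 32 mm in tote_rim axes. From the tab's foot a hook plate reaches 16 mm inwards over the lid's edge, 1.5 mm above the lid.
- clip_b_tab (a point): The same clip mirrored, on the tote's -y wall: closed, this point is at 0, -86.5, 32 mm in tote_rim axes. The tab is pushed outwards (tote -y; for clip a, +y) to flip the clip off. The hook plate's top is 10.5 mm above the rim plane (4.5 mm above the lid).
- clip_a (a joint): Angle of clip a: 0 closed over the lid, 1.9 rad fully flipped outwards. Over-centre spring: below 0.6 rad it snaps shut, beyond 0.6 rad it snaps fully open by itself and stays; about 4 N at the tab starts it. The hinge lies along tote x, 88 mm from the tote's centre line and 30 mm below the rim plane.
- clip_b (a joint): Angle of clip b, mirrored, likewise.
- lid_grip (a point): Centre of the handle of the loose plywood lid (220 g, 160 x 160 x 6 mm). Handle: wooden block mid-plate, 14 mm thick (lid x), 60 long (y), 36 high (z); this point is 18 mm above the plate's top. On the tote its axes lie along tote_rim's. An 8 mm deep flange below sits in the tote with 2.5 mm play: draw the lid off along tote z. Laid down it stands on the flange, this point 32 mm up.
- mat_top (a point): Centre of the top face of the cork mat, 250 x 250 x 4 mm, fixed flat on the bench; the top is 4 mm above the bench. z up, x and y along its edges.
- pliers_pivot (a point): Bystander: black pliers, 165 mm long, lying flat with the pivot here, about 11 mm high; jaws to +x of its axes.
- nippers_pivot (a point): Bystander: red-handled pliers, 180 mm long, lying flat, about 11 mm high.
- former_center (a point): Bystander: turned light-wood former, 56 mm in diameter, 48 mm high, point at its centre.
- spool_center (a point): Bystander: copper wire spool, 56 mm in diameter, 40 mm high, standing, point at its centre.
- jar_center (a point): Bystander: jar, 60 mm in diameter, 80 mm high, point at its centre.
- hammer_grip (a point): Bystander: hammer about 0.25 m long lying flat near the far side, under 40 mm high, point on its handle.
Not all that is in view belongs to the job. What is shaped like the part that bears lid_grip but purple is not meant.

How it is judged:
By the outcome, as a careful person would: the job done as asked, in the order asked, and still so for the second after the job is handed in, with the robot touching nothing.
It also fails if it takes over 56 s, if anything falls off the work surface, if the arm or the gripper's body presses on something with over 40 N, if the wrist force passes 120 N, or if a joint passes its speed limit or range.

ROBOT

A 7-joint arm with a two-finger parallel gripper is mounted at the origin on the work surface. World frame = base frame: x ahead of the robot, y to its left, z up, the work surface at z = 0. Lengths are in mm, angles in rad, forces in N, time in s.
With the tool pointing down it reaches from about 400 to 875 mm from the base axis. Payload 4.4 kg.
Tool frame: the origin (TCP) lies midway between the tips of the shut fingers; the grasp point (between the pads) lies 19 mm behind it (ctrl.pinch_z is the distance from the TCP to the grasp point, in mm); z points along the fingers, y is the line along which they close (so a half turn about z gives the same grasp; the last joint's range is limited). The gripper opens to 85 mm and grips with 20 to 120 N. Pads are 22 mm wide; open, the fingers measure 114 mm over their backs; the gripper's body (76 mm by 85 mm) begins 54 mm behind the grasp point. The pads swing forward as they close: fully open they stand 13 mm farther back than shut.
Start: joints at [-1.208, 0.628, 0.038, 1.517, -0.027, 0.996, -0.02], TCP at [270.236, 591.177, 231.313] pointing down, gripper open.
Joint ranges: [-3.06, 3.06], [-0.37, 2.12], [-1.25, 1.32], [0.18, 2.47], [-1.1, 4.24], [0.23, 1.98], [-2.94, 2.94]. Speed limits (rad/s): [2.57, 2.57, 3.14, 3.14, 3.14, 3.14, 3.14].

INTERFACE

Orientations are given as [roll, pitch, yaw] about the fixed x, y, z axes, in that order (R = Rz(yaw) Ry(pitch) Rx(roll)).
In Python, from cell import read_state, cams, order, ctrl gives the robot as it stands.
- The arm moves only by the tool move_arm, never from a script. Its argument "targets" is text: rows parted by semicolons, each of 7 numbers parted by spaces: the gripper's target within -1 to 1 (fully open at 1, half-way at 0, shut at -1), then the shift along the tool's x, y, z in cm, then the turn, a rotation vector about the tool's x, y, z in degrees. A call has 1 to 5 rows; each row shifts and turns the commanded pose from where the row before left it, along the tool's axes as they then stand; what a row does not reach is not made up. A row lasts 1/12 s, in which the tool goes at most 41.7 mm and 7.16 degrees, less where a joint would pass 70% of its speed; a pose out of reach is approached as far as the arm can. A call with a gripper value outside its range is refused whole. The fingers move at their own pace and stop on an object; the grip force is fixed at half the most. Time passes only in rows, so rows that do not move let the fingers close. It gives the time, the measured TCP pose, the force, the opening and the grip force at its end, in the units of the state.
- read_state(): the state, without advancing time (a new reading comes with each control period).
- cams.get_image(name): name is "scene" or "top" or "wrist"; returns a dict with "color" (420x560x3 uint8, red, green, blue), "fovy" (degrees; the focal length in pixels is half the picture's height over the tangent of half this angle, whatever the lens; pixels are square), "cx", "cy" (the principal point, pixels), "k1" (the pictures are not rectified: a ray, as slopes to the right and down, at radius r is drawn at 1 + k1 r^2 times it, then the intrinsics apply), "rvec" (rotation vector, rad) and "tvec" (3), from world to camera coordinates, as OpenCV has them. Camera axes: x right, y down, z forward; pixel columns grow to the right and rows downward; lengths in mm; the calibration is good to about 2 mm. A picture is of the moment at which its call begins. There is no depth.
- order.finish_job(): hands the job in; it is judged then, once.
The state is a dict: "clock": time; "qpos": joint angles; "qd": joint speeds; "tau": joint torques, N m; "eef_pos": TCP position; "tool_rot": TCP orientation; "force": force on the tool from outside, world axes, zero at the start; "torque": the same for the moment, N m; "width": finger opening in mm; "gripper_force": force on a finger pad.
Only numpy, scipy, OpenCV 4.12 (cv2) and the standard library are available. Lean on these libraries where they do the work, as an engineer would, in place of code of your own. Each camera call takes 0.05 s, during which the arm holds its last target. There are 200 camera calls.

## Working session

There is one attempt and no reset: what is moved stays moved. The work goes in short steps, Python scripts to look and compute and a tool call to move; the robot and the scene stay as the last step left them, time stands still between calls to the robot, and variables do not carry over. Pictures are saved under pics/ and viewed, at most 13 in all, crops included, and the job is handed in when it is done.

Besides the shell and the picture viewer there is one more tool, called after "Request:" as name(argument=value, ...) on one line, values as JSON. move_arm: Moves the arm, as the interface text tells. Its arguments: {"type":"object","properties":{"targets":{"type":"string"}},"required":["targets"]}

```bash
ls; mkdir -p pics; cat > h.py <<'E'
import numpy as np, cv2
from scipy.spatial.transform import Rotation as R
from cell import read_state, cams, order, ctrl
def grab(n):
    im=cams.get_image(n); return im
def K(im):
    h,w=im["color"].shape[:2]; f=h/2/np.tan(np.radians(im["fovy"])/2)
    return f
def ray(im,u,v):
    f=K(im); x=np.array([(u-im["cx"])/f,(v-im["cy"])/f]); d=x.copy()
    for _ in range(30): d=x/(1+im["k1"]*(d@d))
    M=R.from_rotvec(np.ravel(im["rvec"])).as_matrix(); t=np.ravel(im["tvec"])
    r=M.T@np.array([d[0],d[1],1]); return -M.T@t, r/np.linalg.norm(r)
def proj(im,P):
    M=R.from_rotvec(np.ravel(im["rvec"])).as_matrix(); c=M@np.asarray(P,float)+np.ravel(im["tvec"])
    s=c[:2]/c[2]; s=s*(1+im["k1"]*(s@s)); return s*K(im)+[im["cx"],im["cy"]]
def onz(im,u,v,z):
    o,r=ray(im,u,v); return o+r*(z-o[2])/r[2]
def tri(obs):
    A=np.zeros((3,3)); b=np.zeros(3)
    for im,u,v in obs:
        o,r=ray(im,u,v); P=np.eye(3)-np.outer(r,r); A+=P; b+=P@o
    X=np.linalg.solve(A,b)
    return X,[np.linalg.norm(proj(im,X)-[u,v]) for im,u,v in obs]
E
python3 - <<'E'
from h import *
import pickle
d={}
for n in ["scene","top","wrist"]:
    im=grab(n); d[n]=im
    cv2.imwrite(f"pics/{n}0.png",im["color"][:,:,::-1])
    o,_=ray(im,280,210); print(n,im["fovy"],im["k1"],o.round())
pickle.dump(d,open("d0.pkl","wb")); s=read_state(); print(s, ctrl.pinch_z)
E
```

```text
pics
scene 48.04597885205532 -0.026935201885836785 [1468.  641. 1159.]
top 55.9863953979172 -0.008787085610472006 [ 419.   -5. 1139.]
wrist 69.27121141590423 -0.059312078344717696 [199. 623. 372.]
{'clock': 0.15, 'qpos': array([-1.20778214,  0.62913333,  0.03845781,  1.51812187, -0.02700875,
        0.99631632, -0.02003792]), 'qd': array([-0.00163652, -0.00272316,  0.00059269, -0.00302414, -0.00148144,
       -0.00017657,  0.00010902]), 'tau': array([ 1.87655118e-03, -5.63804877e+01,  1.22811802e+00, -1.93652076e+01,
        1.12266085e-02,  7.39610143e-03,  2.41667055e-05]), 'eef_pos': array([270.04166129, 590.73201356, 230.60598802]), 'tool_rot': array([-3.14013176e+00,  5.00461931e-06,  2.71272855e+00]), 'force': array([ 0.46946181,  0.11553173, -0.34034104]), 'torque': array([ 0.01004486, -0.02146625,  0.01396454]), 'gripper_force': 0.0, 'width': 85.73657384159714} 18.700000000000003
```

View pics/scene0.png

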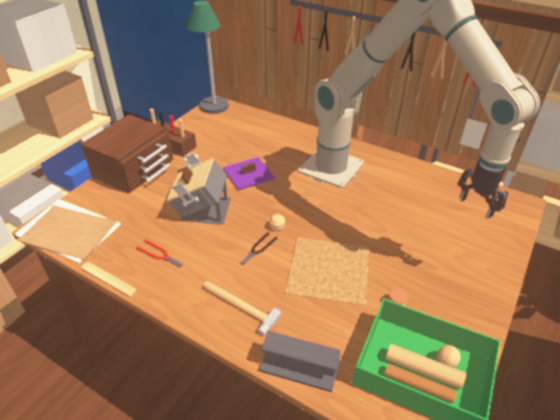

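View pics/top0.png

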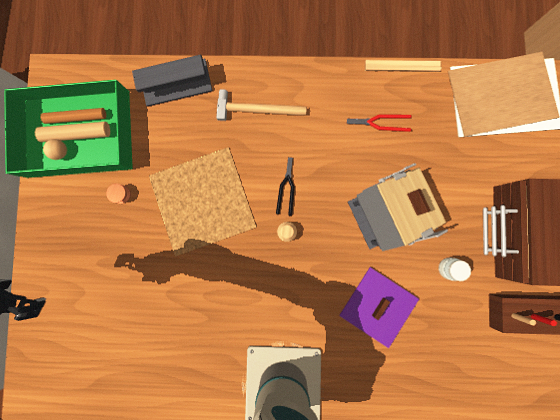

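Scene view: tote with lid and clips at about (200,188), purple decoy at (248,172), mat at (330,270). Top view: tote lid at (418,203), clips at (400,175) and (430,238), purple decoy lid at (380,307), mat at (203,200), jar at (457,270), pliers at (287,187), former at (287,231). 

Could be taken for the lid/handle: the plywood lid handle on the tote (top 418,203), the purple lid handle (top 382,307), the dark box on the right (530,230). By the description, it is the plywood one on the tote. I'll check it in a close crop.

```bash
python3 - <<'E'
from h import *
import pickle
d=pickle.load(open("d0.pkl","rb"))
a=d["top"]["color"][150:260,335:455]; b=d["scene"]["color"][140:235,155:245]
a=cv2.resize(a,None,fx=5,fy=5,interpolation=cv2.INTER_CUBIC)[:,:,::-1]
b=cv2.resize(b,None,fx=6,fy=6,interpolation=cv2.INTER_CUBIC)[:,:,::-1]
cv2.imwrite("pics/ca.png",a); cv2.imwrite("pics/cb.png",b)
E
```

```text
(no output)
```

View pics/ca.png

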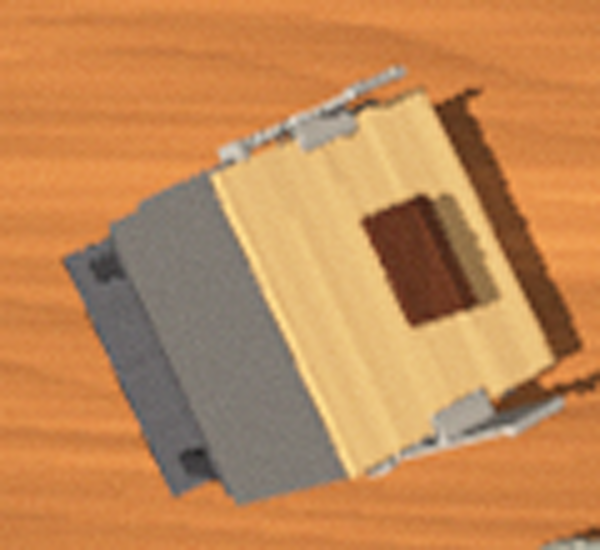

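View pics/cb.png

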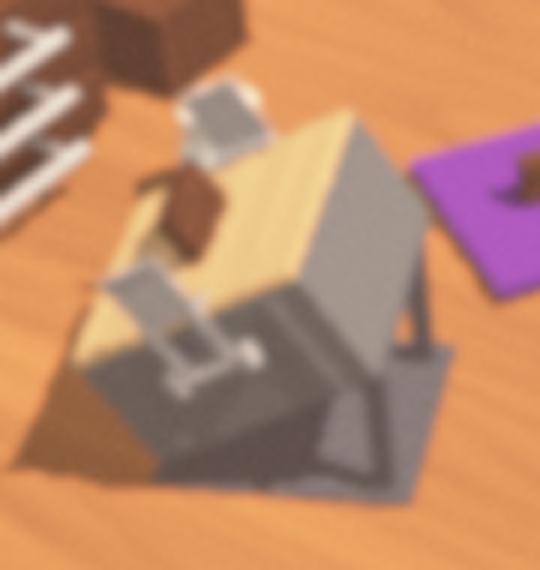

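The crops show the plywood lid with its brown handle, and both clips closed, with the high side of the slope to the left in the top view. The purple lid is a decoy. Lid corners in the top view are about (377,184), (420,168), (446,222) and (405,246). In the scene view they are (214,159), (204.5,186) and (167.5,200).

```bash
python3 - <<'E'
from h import *
import pickle
from scipy.optimize import least_squares
d=pickle.load(open("d0.pkl","rb")); T,S=d["top"],d["scene"]
ca=lambda x,y:(335+(x+.5)/5-.5,150+(y+.5)/5-.5); cb=lambda x,y:(155+(x+.5)/6-.5,140+(y+.5)/6-.5)
# tote coords: x up slope, y toward robot
# lid top corners and handle top corners
obs=[(T,ca(212,172),(80,-80,6)),(T,ca(427,92),(-80,-80,6)),(T,ca(553,358),(-80,80,6)),(T,ca(350,478),(80,80,6)),
(S,cb(352,112),(80,80,6)),(S,cb(297,275),(80,-80,6)),(S,cb(77,357),(-80,-80,6))]
for i,j in [(0,5),(1,6),(3,4)]:
    print(obs[i][2],*tri([(obs[k][0],*obs[k][1]) for k in (i,j)]))
def M(p): return R.from_euler('z',p[3])*R.from_euler('y',-np.pi/6)
f=lambda p:np.concatenate([proj(im,p[:3]+M(p).apply(q))-uv for im,uv,q in obs])
s=least_squares(f,[500,-280,130,2.0],x_scale=[100,100,100,1]); p=s.x
print("rim",p[:3],np.degrees(p[3]),"res",s.fun.reshape(-1,2).round(1).tolist())
m=M(p).as_matrix();print(m.round(3))
for n,q in dict(a=(0,86.5,32),b=(0,-86.5,32),grip=(0,0,24)).items(): print(n,(p[:3]+m@q).round(1),proj(T,p[:3]+m@q).round(),proj(S,p[:3]+m@q).round())
# mat
hsv=cv2.cvtColor(T["color"],cv2.COLOR_RGB2HSV); print(hsv[200,200],hsv[300,200],hsv[100,180])
pts=[onz(T,*c,4) for c in [(151,178),(230,149),(256,225),(178,252)]]
print(np.round(pts,1).tolist(), np.mean(pts,0)); pts=np.array(pts); print(np.linalg.norm(pts-np.roll(pts,1,0),axis=1), np.degrees(np.arctan2(*(pts[1]-pts[0])[1::-1])))
np.save("pose.npy",p)
E
```

```text
(80, -80, 6) [ 542.99289106 -215.42009944  178.62390077] [np.float64(1.2787870700096335), np.float64(0.9140200202815428)]
(-80, -80, 6) [ 597.91267823 -344.57638135  101.40112772] [np.float64(1.2470169063304948), np.float64(0.9058408215559502)]
(80, 80, 6) [ 397.96311383 -284.86187254  175.88735018] [np.float64(0.24165965427335037), np.float64(0.15889649332117067)]
rim [ 498.87765583 -311.49591224  134.55378907] 114.87861013972567 res [[-0.1, 0.4], [-1.7, -0.8], [-0.6, 1.8], [0.3, -0.0], [-0.4, -0.9], [-1.6, -0.6], [-1.3, 0.9]]
[[-0.364 -0.907  0.21 ]
 [ 0.786 -0.421 -0.454]
 [ 0.5   -0.     0.866]]
a [ 427.1 -362.4  162.3] [435. 234.] [192. 159.]
b [ 584.1 -289.6  162.3] [405. 170.] [179. 188.]
grip [ 503.9 -322.4  155.3] [417. 202.] [187. 175.]
[ 18 141 238] [ 13 170 227] [ 14 170 231]
[[570.5, 400.5, 4.0], [661.1, 171.1, 4.0], [441.0, 88.1, 4.0], [357.7, 310.6, 4.0]] [507.59450538 242.56979543   4.        ]
[231.01676894 246.62730351 235.2773968  237.55715659] -68.44631212054644
```

Request:
move_arm(targets="-1 -4.1 0 -0.4 0 0 3.6;-1 -4.1 0 -0.4 0 0 3.6;-1 -4.1 0 -0.4 0 0 3.6;-1 -4.1 0 -0.4 0 0 3.6;-1 -4.1 0 -0.4 0 0 3.6")

```text
clock: 0.57
eef_pos: [445.3, 482.6, 251.1]
tool_rot: [-3.141, 0.0, 2.396]
force: [0.3, -0.3, -0.1]
width: 26.1
gripper_force: 0.0
```

```bash
python3 - <<'E'
from h import *
import pickle
d=pickle.load(open("d0.pkl","rb")); T=d["top"]
hsv=cv2.cvtColor(cv2.GaussianBlur(T["color"],(0,0),1.5),cv2.COLOR_RGB2HSV)
w=hsv[130:270,135:275]
m=((w[:,:,0]>=16)&(w[:,:,1]<160)&(w[:,:,0]<24)&(w[:,:,2]>150)).astype(np.uint8)
m=cv2.morphologyEx(m,cv2.MORPH_OPEN,np.ones((3,3))); c=max(cv2.findContours(m,0,1)[0],key=cv2.contourArea)+[135,130]
h=cv2.convexHull(c)[:,0]; W=np.array([onz(T,u,v,4)[:2] for u,v in h],np.float32)
r=cv2.minAreaRect(W); print(r, cv2.minAreaRect(h))
E
```

```text
((507.66607666015625, 250.06210327148438), (246.5402374267578, 245.67819213867188), 21.220293045043945) ((201.07327270507812, 200.77676391601562), (84.25340270996094, 84.6486587524414), 70.76932525634766)
```

Request:
move_arm(targets="-1 -4.1 0 -0.4 0 0 3.6;-1 -4.1 0 -0.4 0 0 3.6;-1 -4.1 0 -0.4 0 0 3.6;-1 -4.1 0 -0.4 0 0 3.6;-1 -4.1 0 -0.4 0 0 3.6")

```text
clock: 0.98
eef_pos: [576.9, 326.2, 271.1]
tool_rot: [-3.141, -0.0, 2.082]
force: [1.1, 0.6, 0.8]
width: -0.1
gripper_force: 0.0
```

Request:
move_arm(targets="-1 -4.1 0 -0.4 0 0 3.6;-1 -4.1 0 -0.4 0 0 3.6;-1 -4.1 0 -0.4 0 0 3.6;-1 -4.1 0 -0.4 0 0 3.6;-1 -4.1 0 -0.4 0 0 3.6")

```text
clock: 1.4
eef_pos: [653.5, 137.0, 291.0]
tool_rot: [-3.141, -0.0, 1.767]
force: [0.0, -0.1, -0.1]
width: 0.4
gripper_force: 0.0
```

Request:
move_arm(targets="-1 -4.1 0 -0.4 0 0 3.6;-1 -4.1 0 -0.4 0 0 3.6;-1 -4.1 0 -0.4 0 0 3.6;-1 -4.1 0 -0.4 0 0 3.6;-1 -4.1 0 -0.4 0 0 3.6")

```text
clock: 1.82
eef_pos: [668.0, -66.7, 311.0]
tool_rot: [-3.141, 0.0, 1.453]
force: [1.3, 0.1, -0.3]
width: -0.0
gripper_force: 0.0
```

```bash
cat >> h.py <<'E'
def tote():
    p=np.load("pose.npy"); return p[:3],(R.from_euler('z',p[3])*R.from_euler('y',-np.pi/6)).as_matrix()
def cur():
    s=read_state(); return s["eef_pos"],R.from_euler('xyz',s["tool_rot"]).as_matrix(),s
def go(q=None,P=None,Rt=None):
    """remaining shift (cm, tool axes now) and turn (deg) to tote point q / world P, tool z = -tote z, tool y = -tote x"""
    o,m=tote()
    if Rt is None: Rt=np.c_[-m[:,1],-m[:,0],-m[:,2]]
    if P is None: P=o+m@np.array(q,float)
    e,C,s=cur()
    print("shift cm now",(C.T@(P-e)/10).round(2),"turn",np.degrees(R.from_matrix(C.T@Rt).as_rotvec()).round(1),
      "| shift cm in final axes",(Rt.T@(P-e)/10).round(2),"| tcp in tote",(m.T@(e-o)).round(1),"t",round(s["clock"],2),"w",round(s["width"],1),"q",s["qpos"].round(2))
E
python3 - <<'E'
from h import *
import pickle
go((0,0,170))
im=grab("wrist"); pickle.dump(im,open("w1.pkl","wb")); cv2.imwrite("pics/w1.png",im["color"][:,:,::-1])
o,m=tote()
for q in [(80,-80,6),(-80,-80,6),(-80,80,6),(80,80,6)]: print(proj(im,o+m@q).round())
E
```

```text
shift cm now [-33.53  -9.47   2.93] turn [27.3 15.3 57. ] | shift cm in final axes [-25.64  21.89  -9.27] | tcp in tote [ 218.9 -256.4   77.3] t 1.82 w -0.0 q [-0.16  0.62  0.39  1.35 -0.24  1.22  0.14]
[185. 340.]
[257. 366.]
[174. 405.]
[ 85. 391.]
```

Request:
move_arm(targets="-1 -3 0.7 -0.3 2.7 1.5 5.7;-1 -3 0.7 -0.3 2.7 1.5 5.7;-1 -3 0.7 -0.3 2.7 1.5 5.7;-1 -3 0.7 -0.3 2.7 1.5 5.7;-1 -3 0.7 -0.3 2.7 1.5 5.7")

```text
clock: 2.28
eef_pos: [656.1, -218.0, 316.6]
tool_rot: [-2.881, -0.067, 0.944]
force: [-0.2, 0.1, -0.3]
width: -0.2
gripper_force: 0.0
```

Request:
move_arm(targets="-1 -3 0.7 -0.3 2.7 1.5 5.7;-1 -3 0.7 -0.3 2.7 1.5 5.7;-1 -3 0.7 -0.3 2.7 1.5 5.7;-1 -3 0.7 -0.3 2.7 1.5 5.7;-1 -3 0.7 -0.3 2.7 1.5 5.7")

```text
clock: 2.7
eef_pos: [571.2, -346.4, 309.8]
tool_rot: [-2.622, 0.003, 0.434]
force: [-0.4, 0.2, -0.5]
width: 0.2
gripper_force: 0.0
```

```bash
python3 - <<'E'
from h import *
import pickle
go((0,0,170))
im=grab("wrist"); pickle.dump(im,open("w2.pkl","wb")); cv2.imwrite("pics/w2.png",im["color"][:,:,::-1])
o,m=tote()
for q in [(80,-80,6),(-80,-80,6),(-80,80,6),(80,80,6)]: print(proj(im,o+m@q).round())
E
```

```text
shift cm now [-5.09  3.39  1.31] turn [ 0.2  0.1 -0.1] | shift cm in final axes [-5.1   3.39  1.28] | tcp in tote [ 33.9 -51.  182.8] t 2.7 w 0.2 q [ 0.46  0.95  0.5   0.84 -0.56  1.92 -0.32]
[234. 159.]
[386. 158.]
[372. 290.]
[240. 291.]
```

View pics/w2.png

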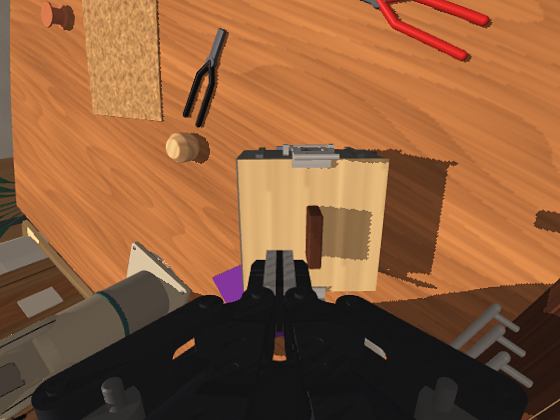

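The wrist view shows the lid with corners near (237,158), (388,158) and (377,291), the handle at (314,237) and clip b at (312,155), within about 3 px of the prediction. I'll refine the pose with mask edges.

```bash
python3 - <<'E'
from h import *
import pickle
from scipy.optimize import least_squares
d=pickle.load(open("d0.pkl","rb")); T,S=d["top"],d["scene"]; W=pickle.load(open("w2.pkl","rb"))
c=W["color"].astype(int); hsv=cv2.cvtColor(W["color"],cv2.COLOR_RGB2HSV)
print([hsv[y,x].tolist() for y,x in [(180,260),(180,360),(250,260),(130,300),(280,360)]])
lid=(hsv[:,:,1]<135)&(hsv[:,:,1]>50)&(hsv[:,:,2]>150)&(hsv[:,:,0]>14)
for r in (175,190,200): 
    x=np.where(lid[r,220:410])[0]+220; print("row",r,x.min(),x.max())
for r in (280,):
    x=np.where(lid[r,300:410])[0]+300; print("row",r,x.max())
for k in (255,270,350,370):
    y=np.where(lid[140:310,k])[0]+140; print("col",k,y.min(),y.max())
h=(c[:,:,0]<130)&(hsv[:,:,0]<12)&(c[:,:,0]>60)&(hsv[:,:,1]>120); h=h[195:280,295:335].astype(np.uint8)
n,l,st,ce=cv2.connectedComponentsWithStats(h); i=1+st[1:,4].argmax(); print("handle",st[i]+[295,195,0,0,0])
o,m=tote()
print("pred handle top corners",[proj(W,o+m@(x,y,42)).round(1).tolist() for x,y in [(7,-30),(-7,-30),(-7,30),(7,30)]])
for z in (6,): print("pred edges",[proj(W,o+m@(x,y,z)).round(1).tolist() for x,y in [(80,-60),(80,-30),(-80,-60),(-80,-30),(-80,68),(60,-80),(-60,-80),(-60,80)]])
E
```

```text
[[17, 120, 221], [17, 120, 219], [17, 119, 220], [13, 170, 201], [17, 121, 220]]
row 175 238 387
row 190 239 385
row 200 239 384
row 280 376
col 255 160 260
col 270 159 249
col 350 161 290
col 370 163 290
handle [306 207  17  62 787]
pred handle top corners [[305.4, 214.7], [319.6, 214.7], [317.3, 268.9], [304.0, 269.0]]
pred edges [[234.7, 177.3], [235.9, 204.2], [384.0, 177.0], [381.3, 203.7], [372.8, 281.5], [252.9, 158.5], [367.1, 158.4], [355.6, 290.3]]
```

```bash
python3 - <<'E'
from h import *
o,m=tote(); p=np.load("pose.npy"); p[:3]=o+m@(-3,.5,0); np.save("pose.npy",p); print(p)
go((0,-58,24))
E
```

```text
[ 499.51705856 -314.06323851  133.05378907    2.00500999]
shift cm now [ 1.86  3.13 15.93] turn [ 0.1  0.2 -1.3] | shift cm in final axes [ 1.72  3.21 15.93] | tcp in tote [ 32.1 -40.8 183.3] t 2.75 w 0.0 q [ 0.47  0.95  0.5   0.85 -0.55  1.92 -0.33]
```

Request:
move_arm(targets="-1 0.2 1.2 3 0 0 0;-1 0.2 1.2 3 0 0 0;-1 0.2 1.2 3 0 0 0;-1 0 0 2 0 0 0;-1 0 0 0 0 0 0")

```text
clock: 3.17
eef_pos: [565.8, -318.2, 193.1]
tool_rot: [-2.616, 0.004, 0.439]
force: [1.0, 0.8, 0.1]
width: 0.2
gripper_force: 0.0
```

```bash
python3 - <<'E'
from h import *
go((0,-58,24)); print(read_state()["force"])
E
```

```text
shift cm now [-0.01  0.27  4.38] turn [-0.1  0.4  0.1] | shift cm in final axes [-0.04  0.26  4.38] | tcp in tote [  2.6 -58.4  67.8] t 3.17 w 0.2 q [ 0.41  0.99  0.48  1.08 -0.56  1.67 -0.24]
[1.04007655 0.76330526 0.11270071]
```

Request:
move_arm(targets="-1 0 0.2 1.5 0 0 0;-1 0 0.1 1.5 0 0 0;-1 0 0 1.4 0 0 0;-1 0 0 0 0 0 0")

```text
clock: 3.5
eef_pos: [559.0, -303.1, 157.1]
tool_rot: [-2.622, 0.002, 0.439]
force: [-0.0, 0.4, -0.2]
width: -0.1
gripper_force: 0.0
```

Request:
move_arm(targets="-1 0.8 0 0 0 0 0;-1 0.8 0 0 0 0 0;-1 0.8 0 0 0 0 0;-1 0.8 0 0 0 0 0;-1 0.8 0 0 0 0 0")

```text
clock: 3.92
eef_pos: [595.8, -288.0, 158.1]
tool_rot: [-2.626, 0.002, 0.438]
force: [-2.0, -1.0, -0.3]
width: 0.1
gripper_force: 1.0
```

```bash
python3 - <<'E'
from h import *
go((0,-125,24)); print(read_state()["force"])
E
```

```text
shift cm now [ 2.67 -0.21  0.6 ] turn [0.4 0.2 0.1] | shift cm in final axes [ 2.66 -0.21  0.61] | tcp in tote [ -2.1 -98.4  30.1] t 3.92 w 0.1 q [ 0.36  1.03  0.47  1.09 -0.6   1.61 -0.28]
[-1.98118912 -0.95340748 -0.29437823]
```

Request:
move_arm(targets="-1 0.8 0 0.2 0 0 0;-1 0.8 0 0.2 0 0 0;-1 0.8 0 0 0 0 0;-1 0.8 0 0 0 0 0;-1 0.2 0 0 0 0 0")

```text
clock: 4.33
eef_pos: [627.5, -269.7, 154.2]
tool_rot: [-2.625, -0.002, 0.44]
force: [0.6, -0.1, -0.2]
width: 0.1
gripper_force: 0.0
```

```bash
python3 - <<'E'
from h import *
go((0,-58,70)); print(read_state()["force"])
a=[cv2.resize(grab(n)["color"][y:y+110,x:x+120],None,fx=3,fy=3)for n,x,y in [("top",335,140),("scene",140,130)]]
cv2.imwrite("pics/b1.png",np.hstack(a)[:,:,::-1])
E
```

```text
shift cm now [-7.68 -0.13 -4.47] turn [0.4 0.1 0.3] | shift cm in final axes [-7.67 -0.11 -4.49] | tcp in tote [  -1.1 -134.7   25.1] t 4.33 w 0.1 q [ 0.34  1.06  0.46  1.02 -0.62  1.64 -0.33]
[ 0.6353341  -0.11145214 -0.19073615]
```

View pics/b1.png

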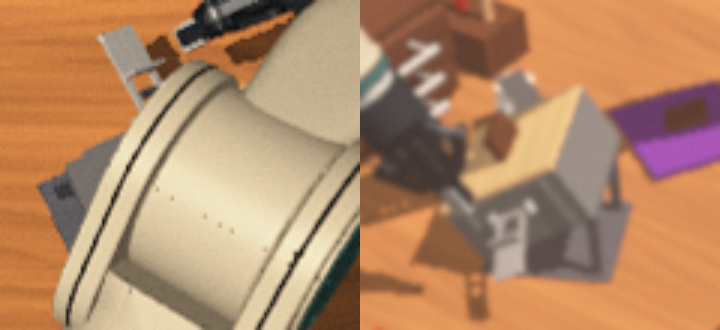

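Clip b is flipped fully open (hanging at the scene inset, about (508,240)). Next is clip a.

Request:
move_arm(targets="-1 0 0 -2.5 0 0 0;-1 0 0 -2.5 0 0 0;-1 -3 0 -0.5 0 0 0;-1 -3.5 0 0 0 0 0;-1 -3.5 0 0 0 0 0")

```text
clock: 4.85
eef_pos: [545.3, -339.6, 202.7]
tool_rot: [-2.627, 0.001, 0.439]
force: [0.3, -0.6, -0.1]
width: -0.4
gripper_force: 0.0
```

Request:
move_arm(targets="-1 -3.5 0 0 0 0 0;-1 -3 0 0 0 0 0;-1 -2.5 0 0 0 0 0;-1 0 0 0 0 0 0")

```text
clock: 5.18
eef_pos: [458.1, -381.2, 203.4]
tool_rot: [-2.626, 0.007, 0.429]
force: [-0.8, -0.3, 0.3]
width: -0.3
gripper_force: 0.0
```

```bash
python3 - <<'E'
from h import *
go((0,57,25)); print(read_state()["force"])
E
```

```text
shift cm now [ 0.9  -0.3   5.77] turn [ 0.5  0.2 -0.5] | shift cm in final axes [ 0.88 -0.25  5.77] | tcp in tote [-2.5 65.8 82.7] t 5.18 w -0.3 q [ 0.52  0.92  0.52  1.24 -0.49  1.61 -0.07]
[-0.81862862 -0.33425091  0.28851722]
```

Request:
move_arm(targets="-1 0.9 -0.2 1 0 0 0;-1 0 0 2 0 0 0;-1 0 0 1.7 0 0 0;-1 0 0 1 0 0 0;-1 0 0 0 0 0 0")

```text
clock: 5.6
eef_pos: [460.7, -342.6, 151.8]
tool_rot: [-2.62, 0.001, 0.44]
force: [0.1, -0.2, -0.0]
width: 0.0
gripper_force: 0.0
```

Request:
move_arm(targets="-1 -0.8 0 0 0 0 0;-1 -0.8 0 0 0 0 0;-1 -0.8 0 0 0 0 0;-1 -0.8 0 0.1 0 0 0;-1 -0.8 0 0.1 0 0 0")

```text
clock: 6.02
eef_pos: [424.1, -363.0, 152.9]
tool_rot: [-2.628, -0.001, 0.437]
force: [2.8, 0.6, 0.2]
width: 0.2
gripper_force: 1.6
```

```bash
python3 - <<'E'
from h import *
go((0,135,25)); print(read_state()["force"])
E
```

```text
shift cm now [-4.6  -0.12 -0.15] turn [0.6 0.  0.2] | shift cm in final axes [-4.6  -0.1  -0.15] | tcp in tote [-1.  89.  23.5] t 6.02 w 0.2 q [ 0.51  0.92  0.51  1.41 -0.49  1.45  0.01]
[2.77828318 0.62980174 0.17285305]
```

Request:
move_arm(targets="-1 -0.9 0 0 0 0 0;-1 -0.9 0 0 0 0 0;-1 -0.9 0 0 0 0 0;-1 -0.9 0 0 0 0 0;-1 -0.7 0 0 0 0 0")

```text
clock: 6.43
eef_pos: [382.6, -381.1, 152.1]
tool_rot: [-2.625, 0.003, 0.437]
force: [-0.5, 0.0, -0.2]
width: 0.4
gripper_force: 0.0
```

Request:
move_arm(targets="-1 0 0 -2 0 0 0;-1 0 0 -3 0 0 0;-1 0 0 -3 0 0 0;-1 0 0 -3 0 0 0;-1 0 0 0 0 0 0")

```text
clock: 6.85
eef_pos: [408.0, -433.9, 252.0]
tool_rot: [-2.635, 0.001, 0.437]
force: [-0.3, -0.2, -0.1]
width: 0.1
gripper_force: 0.0
```

```bash
python3 - <<'E'
from h import *
go((0,0,100)); print(read_state()["force"])
c=[(n,x,y) for n,x,y in [("wrist",150,100),("scene",120,100)]]
a=[cv2.resize(grab(n)["color"][y:y+200,x:x+200],None,fx=2,fy=2)for n,x,y in c]
cv2.imwrite("pics/b2.png",np.hstack(a)[:,:,::-1])
E
```

```text
shift cm now [13.35 -0.17  3.77] turn [1.  0.2 0.1] | shift cm in final axes [13.34 -0.13  3.81] | tcp in tote [ -1.3 133.4 138.1] t 6.85 w 0.1 q [ 0.61  0.88  0.54  1.18 -0.43  1.7   0.01]
[-0.31381673 -0.22359483 -0.14061758]
```

View pics/b2.png

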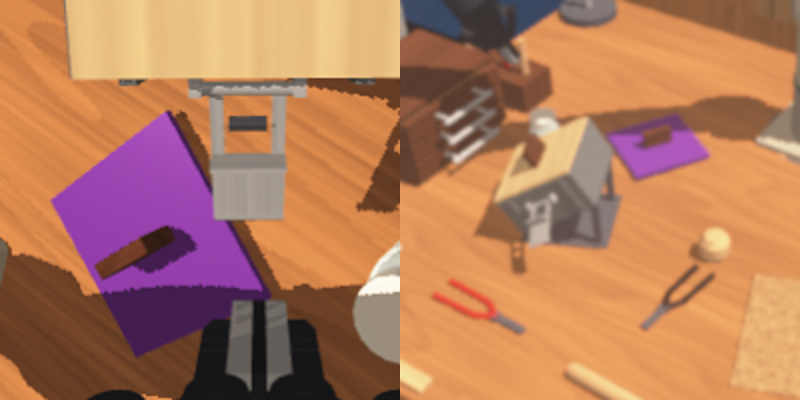

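Both clips are hanging fully open. Now I'll open the gripper and move above the handle.

Request:
move_arm(targets="1 3.3 0 0 0 0 0;1 3.4 0 0 0 0 0;1 3.3 0 0.5 0 0 0;1 3.3 -0.1 1 0.5 0 0;1 0 0 1 0 0 0")

```text
clock: 7.37
eef_pos: [528.8, -354.4, 224.0]
tool_rot: [-2.613, -0.005, 0.447]
force: [0.6, 1.5, -0.6]
width: 60.4
gripper_force: 0.0
```

Request:
move_arm(targets="1 0 0 0 0 0 0;1 0 0 0 0 0 0")

```text
clock: 7.53
eef_pos: [521.4, -360.1, 225.0]
tool_rot: [-2.613, 0.004, 0.438]
force: [-0.3, -0.2, 0.1]
width: 83.3
gripper_force: 0.0
```

```bash
python3 - <<'E'
from h import *
go((0,0,13)); print(read_state()["force"])
W=grab("wrist"); hsv=cv2.cvtColor(W["color"],cv2.COLOR_RGB2HSV); cv2.imwrite("pics/w3.png",W["color"][:,:,::-1])
lid=(hsv[:,:,1]<135)&(hsv[:,:,1]>50)&(hsv[:,:,2]>150)&(hsv[:,:,0]>14)
o,m=tote()
P=lambda *q: proj(W,o+m@q).round(1)
for y in (-60,-40,-20):
    a,b=P(80,y,6),P(-80,y,6); r=int(round(a[1])); x=np.where(lid[r])[0]; x=x[(x>a[0]-20)&(x<b[0]+20)]; print(r,"pred",a[0],b[0],"seen",x.min()if len(x) else 0,x.max()if len(x) else 0)
for xx in (50,-50):
    a=P(xx,-80,6); k=int(a[0]); print(k,"pred",a[1],"seen",[v for v in np.where(lid[:,k])[0] if abs(v-a[1])<40][:1])
c=W["color"].astype(int)
h=((c[:,:,0]<140)&(hsv[:,:,0]<12)&(c[:,:,0]>50)&(hsv[:,:,1]>120)).astype(np.uint8)
print("pred handle top",[P(x,y,42).tolist() for x,y in [(7,-30),(-7,-30)]]," base",[P(x,y,6).tolist() for x,y in [(7,-30),(-7,-30)]])
n,l,st,ce=cv2.connectedComponentsWithStats(h); print(st[1:][st[1:,4]>300])
E
```

```text
shift cm now [0.   0.23 9.21] turn [-0.3  0.3  0.1] | shift cm in final axes [-0.05  0.18  9.21] | tcp in tote [  1.8  -0.5 105.1] t 7.53 w 83.3 q [ 0.47  0.96  0.51  1.08 -0.53  1.72 -0.17]
[-0.34498514 -0.24567621  0.0961837 ]
134 pred 178.8 384.5 seen 179 384
160 pred 181.1 382.0 seen 182 382
184 pred 183.4 379.6 seen 184 380
215 pred 106.9 seen [np.int64(108)]
347 pred 107.1 seen [np.int64(107)]
pred handle top [[271.4, 182.2], [291.7, 182.2]]  base [[272.7, 172.0], [290.2, 172.0]]
[[ 353   53   38   38  302]
 [ 383  113   76   77 1218]
 [ 374  172   79   98 2415]
 [ 273  175   19   85 1345]
 [   0  271   56   27  327]
 [ 508  286   52   45  566]
 [ 312  292   55   58  390]
 [  87  374   47   46  497]]
```

View pics/w3.png

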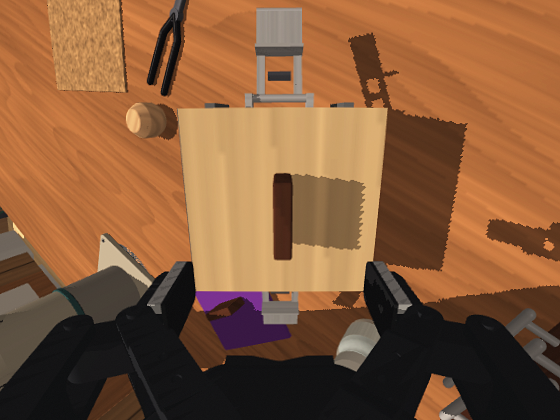

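The wrist view shows the lid at cols 179–385 and the handle at (282,217), between the open fingers. It matches the prediction within 1 px, so I'll descend.

Request:
move_arm(targets="1 0 0.2 2.5 0 0 0;1 0 0 2.5 0 0 0;1 0 0 2 0 0 0;1 0 0 1.5 0 0 0;1 0 0 0.5 0 0 0")

```text
clock: 8.0
eef_pos: [502.1, -321.1, 146.3]
tool_rot: [-2.613, 0.003, 0.436]
force: [0.2, 0.5, 0.2]
width: 85.2
gripper_force: 0.0
```

Request:
move_arm(targets="1 0 0 0 0 0 0;1 0 0 0 0 0 0")

```text
clock: 8.17
eef_pos: [503.9, -323.0, 148.4]
tool_rot: [-2.618, 0.001, 0.437]
force: [0.2, 0.0, -0.3]
width: 85.5
gripper_force: 0.0
```

```bash
python3 - <<'E'
from h import *
go((0,0,13)); print(read_state()["force"])
E
```

```text
shift cm now [-0.01 -0.1   0.52] turn [-0.   0.1  0.1] | shift cm in final axes [-0.02 -0.1   0.52] | tcp in tote [-1.  -0.2 18.2] t 8.17 w 85.5 q [ 0.43  0.97  0.49  1.3  -0.55  1.51 -0.11]
[ 0.15236436  0.04485935 -0.27619724]
```

Request:
move_arm(targets="1 0 -0.1 0.3 0 0 0;1 0 0 0.2 0 0 0;1 0 0 0 0 0 0;-1 0 0 0 0 0 0;-1 0 0 0 0 0 0")

```text
clock: 8.58
eef_pos: [502.8, -318.8, 143.9]
tool_rot: [-2.617, 0.001, 0.438]
force: [0.2, 0.2, 0.2]
width: 63.6
gripper_force: 0.0
```

Request:
move_arm(targets="-1 0 0 0 0 0 0;-1 0 0 0 0 0 0;-1 0 0 0 0 0 0;-1 0 0 0 0 0 0;-1 0 0 0 0 0 0")

```text
clock: 9.0
eef_pos: [502.8, -319.0, 143.7]
tool_rot: [-2.617, 0.001, 0.438]
force: [0.1, -1.3, 2.7]
width: 12.8
gripper_force: 59.1
```

Request:
move_arm(targets="-1 0 0 0 0 0 0;-1 0 0 0 0 0 0;-1 0 0 0 0 0 0")

```text
clock: 9.25
eef_pos: [502.8, -319.0, 143.7]
tool_rot: [-2.617, 0.001, 0.438]
force: [1.4, -1.9, 0.2]
width: 13.4
gripper_force: 58.8
```

```bash
python3 - <<'E'
from h import *
go((0,0,13)); s=read_state(); print(s["force"],s["gripper_force"])
E
```

```text
shift cm now [-0.09  0.02 -0.09] turn [-0.   0.2  0.2] | shift cm in final axes [-0.09  0.02 -0.09] | tcp in tote [ 0.2 -0.9 12.1] t 9.25 w 13.4 q [ 0.42  0.97  0.49  1.31 -0.55  1.5  -0.11]
[ 1.35213859 -1.8568786   0.24592205] 58.84149134159088
```

Request:
move_arm(targets="-1 0 0 -0.5 0 0 0;-1 0 0 -0.8 0 0 0;-1 0 0 -1.2 0 0 0;-1 0 0 -1.5 0 0 0;-1 0 0 -2 0 0 0")

```text
clock: 9.67
eef_pos: [515.3, -345.2, 195.8]
tool_rot: [-2.614, 0.002, 0.438]
force: [-0.7, -0.3, -2.5]
width: 13.1
gripper_force: 58.5
```

Request:
move_arm(targets="-1 0 0 -3 0 0 0;-1 0 0 -3 0 0 0;-1 0 0 -3 0 0 0;-1 0 0 -2 0 0 0;-1 0 0 0 0 0 0")

```text
clock: 10.08
eef_pos: [539.3, -398.9, 294.4]
tool_rot: [-2.624, 0.0, 0.437]
force: [-1.3, -0.8, -1.4]
width: 13.3
gripper_force: 58.9
```

```bash
cat >> h.py <<'E'
def mat(yaw,z,P=(508,249)):
    c,s=np.cos(yaw),np.sin(yaw); Rt=np.array([[c,s,0],[s,-c,0],[0,0,-1]]) # tool x at yaw, z down
    go(P=np.array([*P,z]),Rt=Rt)
E
python3 - <<'E'
from h import *
s=read_state(); print(s["force"],s["gripper_force"])
for y in (21.2,111.2): mat(np.radians(y),250)
W=grab("wrist"); cv2.imwrite("pics/w4.png",W["color"][:,:,::-1])
E
```

```text
[-1.34556273 -0.84908402 -1.40301559] 58.889649510383606
shift cm now [ 24.61 -49.95  33.56] turn [-29.7   1.    3.8] | shift cm in final axes [ 20.51 -61.53   4.44] | tcp in tote [ -0.5  -0.4 186.5] t 10.08 w 13.3 q [ 0.54  0.98  0.5   0.82 -0.53  1.92 -0.24]
shift cm now [ 24.61 -49.95  33.56] turn [-23.8 -22.3 -84.1] | shift cm in final axes [61.53 20.51  4.44] | tcp in tote [ -0.5  -0.4 186.5] t 10.08 w 13.3 q [ 0.54  0.98  0.5   0.82 -0.53  1.92 -0.24]
```

View pics/w4.png

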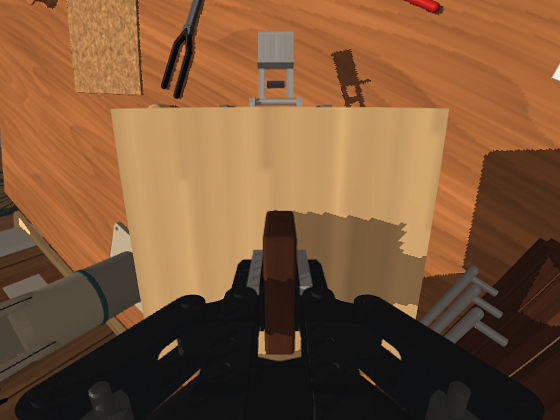

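Request:
move_arm(targets="-1 0 0 -0.3 -5.9 0.2 0;-1 0 0 -0.3 -5.9 0.2 0;-1 0 0 -0.3 -5.9 0.2 0;-1 0 0 0 -5.9 0.2 0;-1 0 0 0 -5.9 0.2 0")

```text
clock: 10.55
eef_pos: [539.5, -397.7, 298.0]
tool_rot: [-3.133, -0.015, 0.434]
force: [-0.0, 0.9, -2.6]
width: 13.2
gripper_force: 59.3
```

Request:
move_arm(targets="-1 1 -0.5 0 0 0 -1.3;-1 2 -1 0 0 0 -2.6;-1 3.2 -1.5 0 0 0 -4.3;-1 3.2 -1.5 0 0 0 -4.3;-1 3.2 -1.5 0 0 0 -4.3")

```text
clock: 10.97
eef_pos: [617.4, -279.8, 300.0]
tool_rot: [-3.131, -0.018, 0.731]
force: [1.0, 0.3, -1.4]
width: 13.5
gripper_force: 59.5
```

```bash
python3 - <<'E'
from h import *
s=read_state(); print(s["eef_pos"],s["gripper_force"],s["force"])
mat(np.radians(111.2),150)
E
```

```text
[ 617.36632732 -279.8327419   299.9973632 ] 59.484944343566895 [ 1.04637341  0.33299642 -1.37188163]
shift cm now [ 26.92 -46.5   15.95] turn [  0.1  -1.2 -69.3] | shift cm in final axes [53.26  8.93 15.  ] | tcp in tote [  67.4 -121.3  153.8] t 10.97 w 13.5 q [ 0.1   0.67  0.56  1.35 -0.38  1.23 -0.15]
```

Request:
move_arm(targets="-1 3.2 -1.5 0.3 0 0 -4.3;-1 3.2 -1.5 0.3 0 0 -4.3;-1 3.2 -1.5 0.3 0 0 -4.3;-1 3.2 -1.5 0.3 0 0 -4.3;-1 3.2 -1.5 0.3 0 0 -4.3")

```text
clock: 11.38
eef_pos: [661.1, -109.2, 287.8]
tool_rot: [-3.138, -0.018, 1.108]
force: [-0.2, 0.2, -2.0]
width: 12.9
gripper_force: 59.5
```

Request:
move_arm(targets="-1 3.2 -1.5 0.3 0 0 -4.3;-1 3.2 -1.5 0.3 0 0 -4.3;-1 3.2 -1.5 0.3 0 0 -4.3;-1 3.2 -1.5 0.3 0 0 -4.3;-1 3.2 -1.5 0.3 0 0 -4.3")

```text
clock: 11.8
eef_pos: [639.2, 65.2, 275.5]
tool_rot: [3.138, -0.017, 1.483]
force: [1.4, 0.2, -2.2]
width: 12.8
gripper_force: 59.5
```

Request:
move_arm(targets="-1 3.2 -1.5 0 0 0 -4.3;-1 2.5 -1.2 0 0 0 -3.5;-1 1.5 -0.8 0 0 0 -2;-1 1 -0.5 0 0 0 -1.3;-1 0 0 0 0 0 0")

```text
clock: 12.22
eef_pos: [601.1, 147.3, 277.6]
tool_rot: [3.133, -0.016, 1.675]
force: [0.7, 0.9, -1.6]
width: 12.8
gripper_force: 59.5
```

```bash
python3 - <<'E'
from h import *
s=read_state(); print(s["eef_pos"],s["gripper_force"],s["force"])
mat(np.radians(111.2),100)
W=grab("wrist"); cv2.imwrite("pics/w5.png",W["color"][:,:,::-1])
for dx,dy in [(125,125),(125,-125),(-125,-125),(-125,125)]:
    c,s=np.cos(np.radians(21.2)),np.sin(np.radians(21.2)); print(proj(W,(508+c*dx-s*dy,249+s*dx+c*dy,4)).round())
E
```

```text
[601.06134297 147.31216004 277.60852601] 59.507832527160645 [ 0.67390838  0.86228091 -1.62994435]
shift cm now [10.79 -8.35 17.87] turn [  0.6  -0.9 -15.2] | shift cm in final axes [12.85 -5.   17.76] | tcp in tote [ 397.8 -286.2  -62.7] t 12.22 w 12.8 q [-0.47  0.55  0.32  1.57 -0.21  1.05  0.01]
[282. -46.]
[330. 156.]
[159. 203.]
[90. 18.]
```

View pics/w5.png

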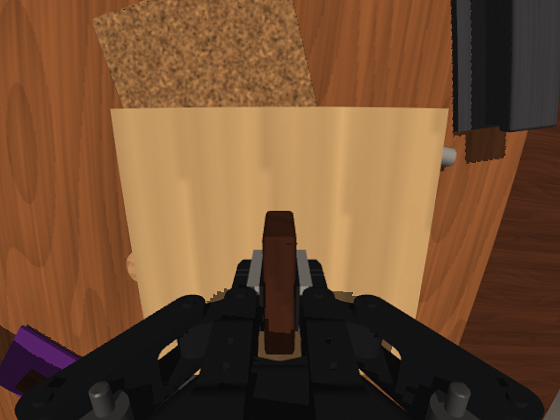

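The mat's corner at (94,18) and right edge at (315,100) match the prediction within 3 px. I'll carry on to above the centre.

Request:
move_arm(targets="-1 3 -1.7 2.5 0.1 -0.2 -3.8;-1 3 -1.7 2.5 0.1 -0.2 -3.8;-1 3 -1.7 2.5 0.1 -0.2 -3.8;-1 2.9 -1.6 2.5 0.1 -0.2 -3.8;-1 0 0 2 0 0 0")

```text
clock: 12.68
eef_pos: [510.8, 251.7, 158.3]
tool_rot: [3.141, -0.003, 1.944]
force: [-1.4, 1.3, -2.8]
width: 13.0
gripper_force: 59.5
```

Request:
move_arm(targets="-1 0 0 2 0 0 0;-1 0 0 0 0 0 0;-1 0 0 0 0 0 0")

```text
clock: 12.93
eef_pos: [517.2, 244.7, 139.8]
tool_rot: [3.137, 0.004, 1.932]
force: [0.2, -0.3, -2.2]
width: 13.2
gripper_force: 59.5
```

```bash
python3 - <<'E'
from h import *
s=read_state(); print(s["eef_pos"],s["gripper_force"],s["force"])
mat(np.radians(111.2),24)
E
```

```text
[517.24111056 244.69144981 139.77886107] 59.483755230903625 [ 0.24466047 -0.30489802 -2.15906317]
shift cm now [ 0.77 -0.76 11.57] turn [ 0.3  0.2 -0.5] | shift cm in final axes [ 0.74 -0.71 11.58] | tcp in tote [ 435.9 -251.1 -243.9] t 12.93 w 13.2 q [-0.63  0.64  0.21  1.84 -0.2   0.68  0.06]
```

Request:
move_arm(targets="-1 0.4 -0.4 2.5 0.3 0.2 -0.5;-1 0.4 -0.4 2.5 0 0 0;-1 0 0 2.5 0 0 0;-1 0 0 1.5 0 0 0;-1 0 0 0.5 0 0 0")

```text
clock: 13.35
eef_pos: [507.0, 250.5, 44.5]
tool_rot: [3.142, -0.001, 1.942]
force: [-0.5, -0.4, -2.0]
width: 13.2
gripper_force: 59.4
```

Request:
move_arm(targets="-1 0 0 0 0 0 0;-1 0 0 0 0 0 0")

```text
clock: 13.52
eef_pos: [507.9, 251.7, 46.6]
tool_rot: [3.138, -0.002, 1.943]
force: [-0.1, 0.0, -1.9]
width: 13.3
gripper_force: 59.4
```

```bash
python3 - <<'E'
from h import *
s=read_state(); print(s["eef_pos"],s["gripper_force"],s["force"])
mat(np.radians(111.2),24)
E
```

```text
[507.90658389 251.71698705  46.60262958] 59.387367367744446 [-0.06631328  0.03358853 -1.91875279]
shift cm now [-0.26 -0.1   2.26] turn [ 0.2 -0.1  0.1] | shift cm in final axes [-0.26 -0.09  2.26] | tcp in tote [ 398.2 -245.6 -329.7] t 13.52 w 13.3 q [-0.61  0.78  0.15  1.9  -0.24  0.48  0.09]
```

Now set it down gently, watching the force.

Request:
move_arm(targets="-1 -0.2 -0.1 0.6 0.2 -0.1 0;-1 0 0 0.6 0 0 0;-1 0 0 0.4 0 0 0;-1 0 0 0 0 0 0;-1 0 0 0 0 0 0")

```text
clock: 13.93
eef_pos: [505.6, 250.0, 29.1]
tool_rot: [-3.139, -0.0, 1.945]
force: [-0.2, -0.4, -3.2]
width: 13.0
gripper_force: 59.5
```

Request:
move_arm(targets="-1 0 0 0.2 0 0 0;-1 0 0 0.2 0 0 0;-1 0 0 0 0 0 0")

```text
clock: 14.18
eef_pos: [505.6, 250.0, 25.0]
tool_rot: [-3.139, -0.0, 1.945]
force: [-1.0, 1.6, -2.6]
width: 13.3
gripper_force: 59.5
```

Request:
move_arm(targets="-1 0 0 0.1 0 0 0;-1 0 0 0 0 0 0")

```text
clock: 14.35
eef_pos: [505.7, 250.0, 24.1]
tool_rot: [-3.139, -0.0, 1.945]
force: [-0.4, 0.1, -2.3]
width: 13.3
gripper_force: 59.5
```

Request:
move_arm(targets="-1 0 0 0.1 0 0 0;-1 0 0 0 0 0 0")

```text
clock: 14.52
eef_pos: [505.7, 250.0, 23.2]
tool_rot: [-3.139, -0.0, 1.945]
force: [0.3, -0.3, -1.8]
width: 13.5
gripper_force: 59.5
```

Request:
move_arm(targets="-1 0 0 0.1 0 0 0;-1 0 0 0 0 0 0")

```text
clock: 14.68
eef_pos: [505.9, 250.0, 22.9]
tool_rot: [-3.139, -0.0, 1.945]
force: [-1.4, -0.1, 4.0]
width: 13.0
gripper_force: 60.4
```

Contact is made (force went from -2 to +4 N at z 23). Release and withdraw.

Request:
move_arm(targets="0.5 0 0 0 0 0 0;1 0 0 0 0 0 0;1 0 0 0 0 0 0;1 0 0 0 0 0 0;1 0 0 0 0 0 0")

```text
clock: 15.1
eef_pos: [505.8, 250.0, 22.2]
tool_rot: [-3.139, -0.0, 1.945]
force: [-0.2, 0.3, 0.0]
width: 72.4
gripper_force: 0.0
```

Request:
move_arm(targets="1 0 0 -0.5 0 0 0;1 0 0 -1.5 0 0 0;1 0 0 -3 0 0 0;1 0 0 -3 0 0 0;1 0 0 -3 0 0 0")

```text
clock: 15.52
eef_pos: [505.7, 249.8, 133.5]
tool_rot: [-3.138, -0.0, 1.945]
force: [-0.1, 0.5, -0.5]
width: 85.5
gripper_force: 0.0
```

Request:
move_arm(targets="1 3 0 -3 0 0 0;1 4 0 -2 0 0 0;1 4 0 -2 0 0 0;1 4 0 0 0 0 0;1 4 0 0 0 0 0")

```text
clock: 15.93
eef_pos: [438.9, 423.3, 201.3]
tool_rot: [3.141, -0.002, 1.944]
force: [-0.2, 0.9, -0.2]
width: 85.6
gripper_force: 0.0
```

Request:
move_arm(targets="1 4 0 0 0 0 0;1 2 0 0 0 0 0;1 0 0 0 0 0 0;1 0 0 0 0 0 0")

```text
clock: 16.27
eef_pos: [415.8, 478.3, 198.9]
tool_rot: [-3.139, -0.0, 1.948]
force: [0.0, -1.1, 0.7]
width: 85.6
gripper_force: 0.0
```

```bash
python3 - <<'E'
from h import *
s=read_state(); print(s["eef_pos"],s["width"],s["force"])
T=grab("top"); cv2.imwrite("pics/end.png",T["color"][:,:,::-1])
hsv=cv2.cvtColor(T["color"],cv2.COLOR_RGB2HSV)
for c in [(80,80),(80,-80),(-80,-80),(-80,80)]:
    a=np.radians(21.2); print(proj(T,(508+np.cos(a)*c[0]-np.sin(a)*c[1],249+np.sin(a)*c[0]+np.cos(a)*c[1],18)).round(1))
E
```

```text
[415.76930143 478.34814965 198.93383369] 85.6139672956965 [ 0.02431486 -1.06724822  0.74488433]
[165.4 183.5]
[217.6 164.7]
[235.7 216.9]
[182.9 235.9]
```

View pics/end.png

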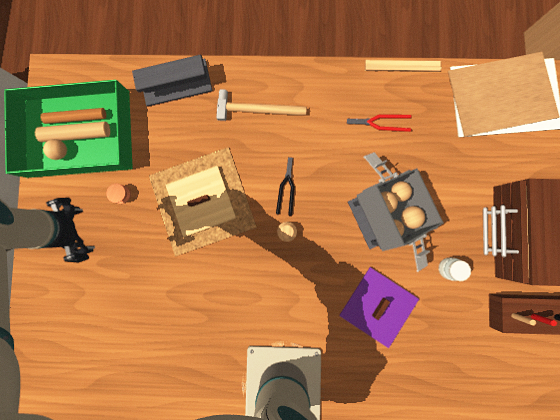

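The lid lies flat, handle up, centred on the mat at about (201,200). Both clips are open and the bystanders have not moved.

```bash
python3 -c "
from cell import order; print(order.finish_job())"
```

```text
the job is handed in; nothing more can be done
None
```

The job is handed in at about 16 s: both clips are flipped fully open, and the lid was then lifted off, set down flat and handle up in the middle of the cork mat and released, with nothing else on the bench moved in the last top view.

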